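# Find and mark the balance point of a hanger rail

### The arm

A 7-joint arm with a two-finger parallel gripper is mounted at the origin on the work surface. World frame = base frame: x ahead of the robot, y to its left, z up, the work surface at z = 0. Lengths are in m, angles in rad, forces in N, time in s.
With the tool pointing down it reaches from about 0.4 to 0.925 m from the base axis. Payload 4.1 kg.
Tool frame: the origin (TCP) lies at the very end of the fingers, on their centre line; the grasp point (between the pads) lies 19 mm behind it; z points along the fingers, y is the direction in which the jaws open and shut (so a half turn about z gives the same grasp; the last joint's range is limited). The gripper opens to 85 mm and grips with 20 to 120 N. Pads are 22 mm wide; open, the fingers measure 114 mm over their backs; the gripper's body (76 mm by 85 mm) begins 54 mm behind the grasp point. The pads swing forward as they close: fully open they stand 13 mm farther back than shut.
Start: joints at [-1.416, 0.398, 0.045, 1.537, -0.019, 1.207, -0.051], TCP at [0.163, 0.629, 0.231] pointing down, gripper open.
Joint ranges: [-2.82, 2.82], [-0.49, 2.23], [-1.37, 1.46], [0, 2.46], [-1.36, 4.5], [0.23, 2], [-2.94, 2.94]. Speed limits (rad/s): [2.57, 2.57, 3.14, 3.14, 3.14, 3.14, 3.14].

### API

Orientations are given as a rotation vector (axis times angle).
In Python, from plant import manip, eyes gives the robot as it stands. The module is installed in compiled form; this text tells all that it offers. Calls block until the motion is done:
- manip.move_ptp(position, orientation): joint-space move of the TCP to a pose.
- manip.move_l(position, v=0.15, attitude=None, force_limit=None): straight line of the TCP; attitude=None keeps the orientation; v is the mean speed in m/s. With force_limit (N) it stops when the force on the tool has changed by that much, and returns True; else False.
- manip.move_j(angles): joint-space move.
- manip.release() and manip.grab(newtons=None): open the fingers fully, or close them until they stop; newtons is the grip in N (None keeps the last).
- manip.pause(seconds).
- manip.inverse_kinematics(position, orientation): joint angles nearest the present ones, or None.
- manip.state(): the state.
- eyes.capture(name): name is "scene" or "top" or "wrist"; returns a dict with "frame" (400x640x3 uint8, red, green, blue), "depth" (400x640 float32, m along the optical axis (not along the pixel's ray), 0 where there is no reading), "intrinsics" (3x3 intrinsics, pixels), "rvec" (rotation vector, rad) and "tvec" (3), from world to camera coordinates, as OpenCV has them. Camera axes: x right, y down, z forward; pixel columns grow to the right and rows downward; lengths in m; the calibration is good to about 2 mm. A picture is of the moment at which its call begins.
A pose or a line that the arm cannot do raises manip.MotionError and nothing moves.
- manip.sign_off(): hands the job in, once; it reports no verdict.
The state is a dict: "t": time; "joint_pos": joint angles; "joint_velocities": joint speeds; "tau": joint torques, N m; "eef_pos": TCP position; "eef_rot": TCP orientation; "ft_force": force on the tool from outside, world axes, zero at the start; "ft_torque": the same for the moment, N m; "opening": finger opening in m.
Only numpy, scipy, OpenCV 4.12 (cv2) and the standard library are available. Lean on these libraries where they do the work, as an engineer would, in place of code of your own. Each camera call takes 0.05 s, during which the arm holds its last target.

### The job

The hanger rail sits off balance on the edge of the balance stand, with its roller end down on a rest. Slide it along the edge, without lifting it off or pressing hard on it, until it balances level and free on the edge by itself with the hand off it. Then mark that point by setting the marker saddle squarely astride the rail, directly over the edge; the rail must stay balanced level with the saddle on it. Leave the other parts where they are.

Things in the scene. Friction and masses are not known exactly. Their poses are not given: they have to be found in the camera images.
- stand: Fixed dark steel balance stand; base plate 210 (x) x 75 x 10 mm. Origin: centre of the underside, on the table. x is the direction along which the rail slides. A post in the middle carries the bright steel edge. At x = +85 and -85 mm stands a rest that catches the rail when it tips; all of the stand lies within 105 mm of the edge along x.
- edge (a point): Middle of the top of the stand's edge, 68 mm above the table. The edge runs along y, 17 mm long, its top a flat land 5 mm wide. Axes as the stand's: x along the rail, z up.
- rest (a point): Top centre of the rest at the stand's x = -85 mm (the other is alike at +85), 43.2 mm above the table: 8 mm thick along x, 46 mm wide, 6.8 mm under the walls of a level rail, so the rail can tip about 0.08 rad. Two guide prongs on it, up to 62 mm above the table, stand outside the rail with 3 mm of play each side.
- rail: Loose aluminium hanger rail, an upside-down U channel 360 mm long, 30 mm wide, 22 mm high: web 4 mm thick, two 3 mm side walls below it. The underside of the web sits on the edge. Origin: middle of its length, on the underside of the web, 4 mm below its top face. x along the rail to the roller end, z up. Weighs 0.31 to 0.39 kg without carriage. Can be gripped across its width beyond the rests.
- rail_cap (a point): Middle of the rail's capped (grey) end, 180 mm from the rail's middle, at the height of the rail's origin, axes as the rail's. The rail starts with its middle within 20 mm of the edge, roller end down; it balances with its middle 30 to 65 mm from the edge towards this end, staying level over about 2.5 mm either way, and beyond that tips onto a rest.
- carriage: Steel roller carriage with four white wheels, fixed on the rail's roller end, from 180 to 210 mm from the rail's middle, 36 mm wide, reaching from 2 to 34 mm below the web's underside. Origin: 195 mm from the rail's middle, level with the rail's origin; axes as the rail's. Its weight is not known: 0.075 to 0.15 kg.
- saddle: Loose steel marker saddle, 45 g, standing on the table: upside-down U 20 mm long (x), 44 mm wide (y), 18 mm high, two legs 36 mm apart inside, 4 mm bridge; on it a fin 10 mm thick (x), 24 mm wide (y), 40 mm high, its top 58 mm above the feet. Origin: underside centre, between the feet. The rail goes under it along x, either way round. Seated, its origin is 10 mm below the rail's.
- cartridge_a: Bystander: tap cartridge, 34 mm wide, 70 mm high, upright; origin under its centre, z up.
- cartridge_b: Bystander: tap cartridge, 28 mm wide, 78 mm high, upright; origin under its centre, z up.
- cartridge_c: Bystander: tap cartridge, 40 mm wide, 58 mm high, upright; origin under its centre, z up.
- escutcheon: Bystander: chrome ring, 64 mm wide, 14 mm high; origin under its centre.
- roller: Bystander: white wheel lying flat, 32 mm wide, 12 mm high; origin under its centre.
- trapcap: Bystander: chrome stepped cap, 56 mm wide, 45 mm high; origin under its centre.
- lever_handle: Bystander: chrome lever handle, 130 mm long along its x, 38 mm wide, 30 mm high; origin under its middle.
Not all that is in view belongs to the job. Leave any pink look-alike of the saddle alone.

How it is judged:
By the outcome, as a careful person would: the job done as asked, in the order asked, and still so for the second after the job is handed in, with the robot touching nothing.
It also fails if it takes over 67 s, if anything falls off the work surface, if the arm or the gripper's body presses on something with over 40 N, if the wrist force passes 120 N, or if a joint passes its speed limit or range.

## Working session

There is one attempt and no reset: what is moved stays moved. The work goes in short steps, each a Python script; the robot and the scene stay as the last script left them, time stands still between calls to the robot, and variables do not carry over. Pictures are saved under pics/ and viewed, and the job is handed in when it is done.

```bash
ls; mkdir -p pics; python3 - <<'E'
from plant import manip, eyes
import cv2,numpy as np
for n in("scene","top","wrist"):
    c=eyes.capture(n); np.savez(f"pics/{n}0.npz",**c)
    cv2.imwrite(f"pics/{n}0.png",c["frame"][:,:,::-1])
    print(n,c["intrinsics"].tolist(),c["rvec"],c["tvec"])
print(manip.state())
E
```

```text
pics
scene [[383.6389834413726, 0.0, 319.33502017186555], [0.0, 383.6389834413726, 200.72156528752106], [0.0, 0.0, 1.0]] [ 1.27771747  2.37843517 -0.84375442] [ 0.3029463  -0.32518821  1.42248644]
top [[461.1514995298152, 0.0, 315.6602833966493], [0.0, 461.1514995298152, 199.8859341965766], [0.0, 0.0, 1.0]] [ 2.10960628 -2.17524971  0.13376119] [0.02149269 0.55421894 1.08004544]
wrist [[327.1792205469582, 0.0, 318.16354449568325], [0.0, 327.1792205469582, 195.64111830950884], [0.0, 0.0, 1.0]] [-2.26443141 -1.75431057 -0.29047206] [-0.64930026 -0.04352926  0.38040086]
{'t': 0.15, 'joint_pos': array([-1.41601041,  0.39904586,  0.04509778,  1.53757401, -0.01870858,
        1.20690002, -0.05069448]), 'joint_velocities': array([ 0.00124767, -0.00196403, -0.00129098, -0.00285813, -0.0002384 ,
       -0.00055401,  0.0009902 ]), 'tau': array([ 2.04622229e-03, -4.75562775e+01,  1.36677604e+00, -2.54512256e+01,
        1.17750940e-02,  6.40003971e-03, -6.58740944e-06]), 'eef_pos': array([0.16307917, 0.62871847, 0.23049531]), 'eef_rot': array([-3.97472940e-01, -3.11627498e+00,  2.36155409e-03]), 'ft_force': array([-0.06550042,  0.06624103, -0.55166548]), 'ft_torque': array([-0.01482698,  0.01281407, -0.0365903 ]), 'opening': 0.08575282621568796}
```

View pics/scene0.png

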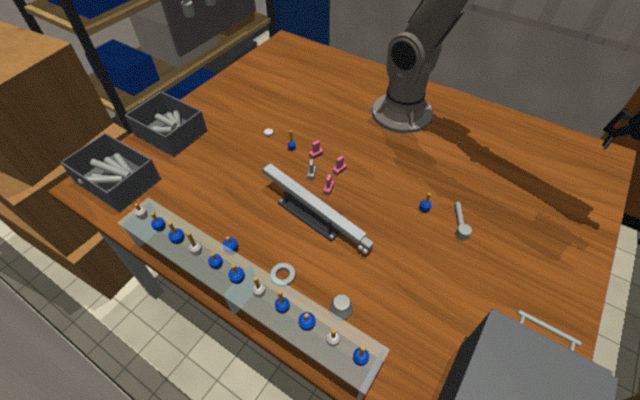

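View pics/top0.png

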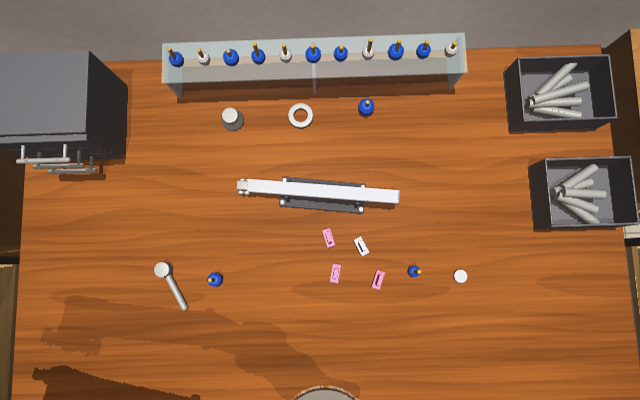

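View pics/wrist0.png

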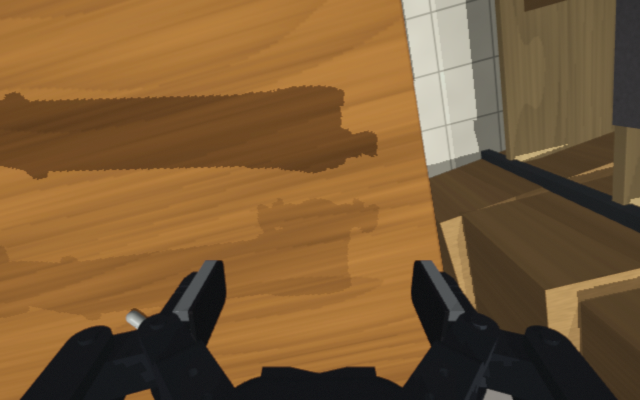

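The top view shows the rail from its roller end at (240,187) to the capped end at (399,197), and the stand base at about (283-362, 178-212). The white saddle is at (361,245) with pink look-alikes around it. Next I'll turn these pixels into positions.

```bash
cat > h.py <<'E'
import numpy as np,cv2
def cam(c):
    R=cv2.Rodrigues(np.array(c["rvec"],float))[0]; return np.array(c["intrinsics"]),R,np.array(c["tvec"],float).ravel()
def cloud(c):
    K,R,t=cam(c); d=c["depth"]; v,u=np.mgrid[:d.shape[0],:d.shape[1]]
    P=np.stack([(u-K[0,2])/K[0,0]*d,(v-K[1,2])/K[1,1]*d,d],-1)
    return (P-t)@R   # R^T(P-t)
def ray(c,u,v,z):
    K,R,t=cam(c); C=-R.T@t; d=R.T@np.array([(u-K[0,2])/K[0,0],(v-K[1,2])/K[1,1],1.0])
    return C+d*(z-C[2])/d[2]
def proj(c,P):
    K,R,t=cam(c); p=K@(R@np.asarray(P,float)+t); return p[:2]/p[2]
E
python3 - <<'E'
import numpy as np,cv2
from h import *
c=dict(np.load("pics/top0.npz")); f=c["frame"]; W=cloud(c)
print("table z",[W[v,u].round(4).tolist() for u,v in((200,200),(450,200),(330,330))])
cr=f[150:300,220:420]; cv2.imwrite("pics/topcrop.png",cv2.resize(cr,(800,600),interpolation=cv2.INTER_CUBIC)[:,:,::-1])
H=W[...,2]; m=np.zeros(H.shape,np.uint8); m[160:225,225:410]=(H[160:225,225:410]>0.052)
# rail points
P=W[m>0]; print(len(P))
hsv=cv2.cvtColor(f,cv2.COLOR_RGB2HSV)
# all blobs above table
b=((H>0.008)&(c["depth"]>0)).astype(np.uint8); b[:100]=0;b[290:]=0;b[:,:130]=0;b[:,500:]=0
n,l,s,ce=cv2.connectedComponentsWithStats(b)
for i in range(1,n):
    if s[i,4]<15: continue
    q=W[l==i]; print(ce[i].round(),s[i].tolist(),"ctr",q.mean(0).round(4),"zmax",q[:,2].max().round(4),f[l==i].mean(0).round())
# rail
q=P[P[:,2]>0.06]; xy=q[:,:2]; 
r=cv2.minAreaRect((xy*1000).astype(np.float32)); print("rail rect",r)
A=np.c_[q[:,:2],np.ones(len(q))]; 
d=np.array([1,0]);
E
```

```text
table z [[0.5689, 0.2962, 0.001], [0.5488, -0.33, 0.002], [0.242, -0.0203, 0.0007]]
2171
[366. 107.] [358, 100, 16, 15, 207] ctr [ 0.7867 -0.1275  0.0336] zmax 0.0613 [ 59.  87. 165.]
[300. 115.] [288, 103, 25, 25, 342] ctr [0.7784 0.0379 0.014 ] zmax 0.0199 [214. 210. 203.]
[232. 118.] [221, 107, 23, 23, 390] ctr [0.7687 0.2091 0.0337] zmax 0.0504 [159. 153. 146.]
[319. 193.] [236, 176, 164, 37, 3455] ctr [ 0.5697 -0.004   0.0504] zmax 0.0922 [183. 179. 180.]
[328. 237.] [322, 228, 13, 19, 150] ctr [ 0.464  -0.0228  0.0313] zmax 0.0642 [228. 160. 192.]
[361. 246.] [353, 236, 16, 20, 155] ctr [ 0.4414 -0.1005  0.0319] zmax 0.0639 [214. 211. 212.]
[165. 273.] [154, 261, 25, 29, 336] ctr [0.3894 0.3734 0.0237] zmax 0.0377 [185. 179. 171.]
[335. 273.] [330, 263, 11, 20, 153] ctr [ 0.3788 -0.0359  0.0306] zmax 0.062 [232. 162. 195.]
[414. 271.] [408, 265, 13, 12, 118] ctr [ 0.3784 -0.223   0.0345] zmax 0.0823 [ 78.  87. 135.]
[460. 275.] [453, 269, 14, 14, 139] ctr [ 0.3633 -0.3374  0.0128] zmax 0.0191 [225. 223. 222.]
[378. 279.] [371, 270, 14, 19, 157] ctr [ 0.361  -0.137   0.0327] zmax 0.0633 [215. 142. 172.]
[214. 279.] [207, 272, 15, 14, 168] ctr [0.3732 0.2522 0.0334] zmax 0.0723 [ 73.  89. 155.]
rail rect ((498.0866394042969, -4.025543212890625), (353.6258544921875, 194.49375915527344), 82.61141967773438)
```

View pics/topcrop.png

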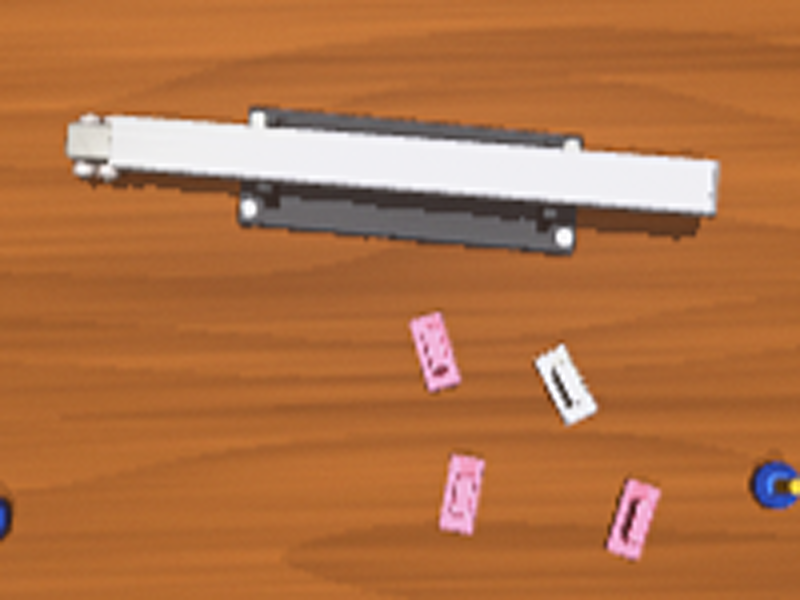

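```bash
python3 - <<'E'
import numpy as np,cv2
from h import *
for n in("top","scene"):
    c=dict(np.load(f"pics/{n}0.npz")); f=c["frame"]; W=cloud(c); print(n)
    if n=="top":
        for u,v in((260,119),(248,208),(572,146),(564,236),(262,188),(548,214),(350,215),(90,140),(715,185)):
            U,V=int(220+u/4),int(150+v/4); print((U,V),f[V,U],W[V,U].round(4))
    # dark base
    H=W[...,2]; gray=f.max(2).astype(int); sat=f.max(2).astype(int)-f.min(2)
    base=(H>0.004)&(H<0.018)&(sat<30)&(abs(W[...,0]-.56)<.1)&(abs(W[...,1])<.15)&(gray<130)
    print("base n",base.sum()); q=W[base]; r=cv2.minAreaRect((q[:,:2]*1000).astype(np.float32)); print(r)
    rail=(H>0.05)&(sat<40)&(gray>150)&(abs(W[...,0]-.57)<.06)&(abs(W[...,1])<.25)
    q=W[rail]; m=q.mean(0); 
    # robust: bins along y
    ys=np.arange(-.2,.2,.03)
    for y in ys:
        s=q[abs(q[:,1]-y)<.015]
        if len(s)>10:
            zt=np.median(s[s[:,2]>np.percentile(s[:,2],40)][:,2]); t=s[s[:,2]>zt-.006]; print(round(y,3),len(s),"z",zt.round(4),"x",t[:,0].min().round(4),t[:,0].max().round(4),((t[:,0].min()+t[:,0].max())/2).round(4))
    print("y range",q[:,1].min(),q[:,1].max())
c=dict(np.load("pics/scene0.npz"));cr=c["frame"][120:270,230:430]; cv2.imwrite("pics/scenecrop.png",cv2.resize(cr,(800,600),interpolation=cv2.INTER_CUBIC)[:,:,::-1])
E
```

```text
top
(285, 179) [252 252 249] [0.6133 0.0799 0.0135]
(282, 202) [247 246 247] [0.5554 0.0884 0.0146]
(363, 186) [240 239 236] [ 0.5897 -0.1142  0.0107]
(361, 209) [245 245 247] [ 0.5317 -0.1064  0.0145]
(285, 197) [91 86 87] [0.5607 0.077  0.0611]
(357, 203) [113 112 114] [ 0.5404 -0.0933  0.0647]
(307, 203) [105 102 104] [0.552  0.0267 0.0064]
(242, 185) [223 221 213] [0.595  0.1813 0.0503]
(398, 196) [190 188 194] [ 0.5507 -0.1868  0.088 ]
base n 1143
((571.1741943359375, -11.505012512207031), (209.3014373779297, 73.9892349243164), 82.49640655517578)
-0.2 21 z 0.0885 x 0.5366 0.5653 0.5509
-0.17 177 z 0.0867 x 0.5364 0.5687 0.5526
-0.14 182 z 0.0846 x 0.5405 0.5727 0.5566
-0.11 177 z 0.0821 x 0.5439 0.5761 0.56
-0.08 175 z 0.0795 x 0.5477 0.5801 0.5639
-0.05 171 z 0.077 x 0.5516 0.5843 0.5679
-0.02 167 z 0.0744 x 0.555 0.5879 0.5714
0.01 174 z 0.0721 x 0.5585 0.5916 0.5751
0.04 172 z 0.0692 x 0.5623 0.5954 0.5788
0.07 162 z 0.0669 x 0.5661 0.5989 0.5825
0.1 167 z 0.0643 x 0.57 0.6033 0.5867
0.13 153 z 0.0617 x 0.5739 0.6072 0.5906
0.16 135 z 0.0591 x 0.5778 0.608 0.5929
0.19 28 z 0.0523 x 0.5868 0.6046 0.5957
y range -0.19012976899454798 0.19325318874787029
scene
base n 840
((580.0178833007812, -8.707077026367188), (274.2218322753906, 130.5334930419922), 60.910789489746094)
-0.17 85 z 0.0877 x 0.5342 0.5668 0.5505
-0.14 83 z 0.0854 x 0.5399 0.5713 0.5556
-0.11 83 z 0.0826 x 0.5412 0.5745 0.5579
-0.08 89 z 0.0806 x 0.5462 0.5786 0.5624
-0.05 91 z 0.0775 x 0.5505 0.5827 0.5666
-0.02 96 z 0.0756 x 0.5526 0.5866 0.5696
0.01 93 z 0.0732 x 0.5573 0.5898 0.5735
0.04 105 z 0.0706 x 0.56 0.5943 0.5771
0.07 102 z 0.068 x 0.5651 0.5977 0.5814
0.1 105 z 0.0655 x 0.5694 0.6005 0.585
0.13 107 z 0.0626 x 0.5708 0.6032 0.587
0.16 93 z 0.0603 x 0.5754 0.6071 0.5913
0.19 38 z 0.0527 x 0.5855 0.6064 0.596
y range -0.18683576397679041 0.1938833083715895
```

View pics/scenecrop.png

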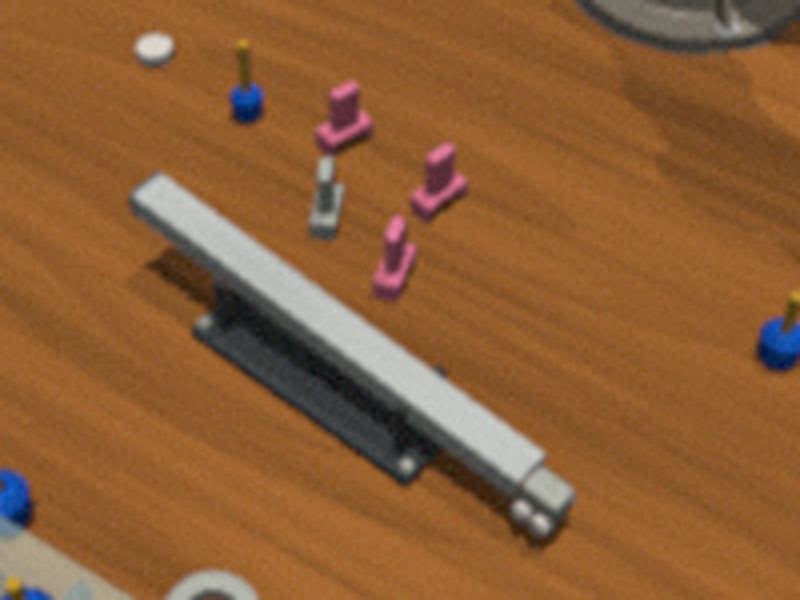

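```bash
cat >> h.py <<'E'
E0=np.array([0.5716,-0.0120]); TH=np.arctan2(0.9914,0.1306); U=np.array([np.cos(TH),np.sin(TH)]); N=np.array([U[1],-U[0]])
def rot(theta):  # tool down, tool y at world angle theta
    phi=(theta+np.pi/2)/2; return np.pi*np.array([np.cos(phi),np.sin(phi),0])
def P(s,z,l=0): return np.r_[E0+U*s+N*l,z]
def railfit(c,smin=-.16,smax=.1):
    W=cloud(c); f=c["frame"]; q=W[...,:2]-E0; s=q@U; l=q@N
    mx=f.max(2).astype(int); sat=mx-f.min(2)
    m=(abs(l)<.011)&(s>smin)&(s<smax)&(W[...,2]>.055)&(W[...,2]<.095)&(sat<40)
    k=np.polyfit(s[m],W[...,2][m],1)
    mc=(abs(l)<.012)&(s<-.1)&(W[...,2]>.06)&(W[...,2]<.1)
    t=(abs(s)<.15)&(abs(l)<.025)&(W[...,2]>np.polyval(k,s)-.005)&(sat<40)
    lat=(np.percentile(l[t],1)+np.percentile(l[t],99))/2
    return k, np.percentile(s[mc],1), m.sum(), lat
E
python3 - <<'E'
import numpy as np
from h import *
for n in("top","scene"): print(railfit(dict(np.load(f"pics/{n}0.npz"))))
from plant import manip
for th in (TH-np.pi/2,TH+np.pi/2,TH,TH+np.pi):
    for p in(P(.25,.12),P(.18,.036),np.array([.4414,-.1005,.1]),P(0,.1)):
        q=manip.inverse_kinematics(p,rot(th)); print(None if q is None else np.round(q,2))
print(manip.state()['t'])
E
```

```text
(array([-0.08391883,  0.0727601 ]), np.float64(-0.7208766243043507), np.int64(1017), np.float64(0.0007842922074568466))
(array([-0.08271522,  0.07385694]), np.float64(-1.804565243961959), np.int64(577), np.float64(-0.0007253339792851468))
[-0.89  0.58  0.64  1.67 -0.39  1.03 -0.25]
[-0.79  0.64  0.62  1.8  -0.48  0.86 -0.08]
[-0.68  0.33  0.95  2.15 -0.36  0.83  0.37]
[-0.66  0.52  0.8   1.88 -0.46  0.94  0.22]
[-0.45  0.49  0.02  1.65 -0.01  1.    2.58]
[-0.36  0.55  0.02  1.79 -0.02  0.81  2.68]
[-0.87  0.53  1.27  2.15 -0.65  0.93 -2.49]
[ 0.79  0.66 -1.16  1.84  0.68  1.11  2.39]
[-0.68  0.52  0.34  1.66 -0.2   1.    1.16]
[-0.6   0.58  0.35  1.79 -0.26  0.82  1.31]
[-0.62  0.3   0.88  2.15 -0.32  0.82  1.89]
[-0.59  0.49  0.69  1.88 -0.39  0.92  1.73]
[-0.94  0.6   0.73  1.67 -0.45  1.04 -1.77]
[-0.81  0.65  0.65  1.8  -0.5   0.86 -1.63]
[-0.61  0.3   0.86  2.15 -0.31  0.82 -1.26]
[-0.85  0.71  1.15  1.88 -0.75  1.06 -1.09]
0.15
```

```bash
sed -i 's/mc=(abs(l)<.012)&(s<-.1)/mc=(abs(l)<.012)\&(s<-.1)\&(s>-.28)/' h.py
python3 - <<'E'
import numpy as np
from h import *
from plant import manip,eyes
print(railfit(dict(np.load("pics/top0.npz")))[1])
R=rot(TH-np.pi/2)
manip.move_ptp(P(.27,.12),R); manip.grab(20)
manip.move_l(P(.27,.037),v=.2)
print(manip.state()['t'],manip.state()['ft_force'],manip.state()['opening'])
f0=manip.state()['ft_force']
for s in (.225,.21,.197):
    manip.move_l(P(s,.037),v=.06); st=manip.state(); print(s,st['t'],(st['ft_force']-f0).round(2))
c=eyes.capture("top"); k,cap,n,lat=railfit(c); print(k,cap,n,lat)
cv2.imwrite("pics/p1.png",cv2.resize(c["frame"][130:280,210:410],(800,600))[:,:,::-1])
E
```

```text
-0.1770881774165014
3.6 [-0.08159804  0.02742246  0.2954197 ] 0.0002927841075584301
0.225 4.5 [ 0.15  0.01 -0.33]
0.21 4.9 [-0.42  1.28  1.05]
0.197 5.2667 [0.91 2.55 1.95]
[-0.08618059  0.07275371] -0.2006985819289267 1021 -0.0007102561624092018
```

View pics/p1.png

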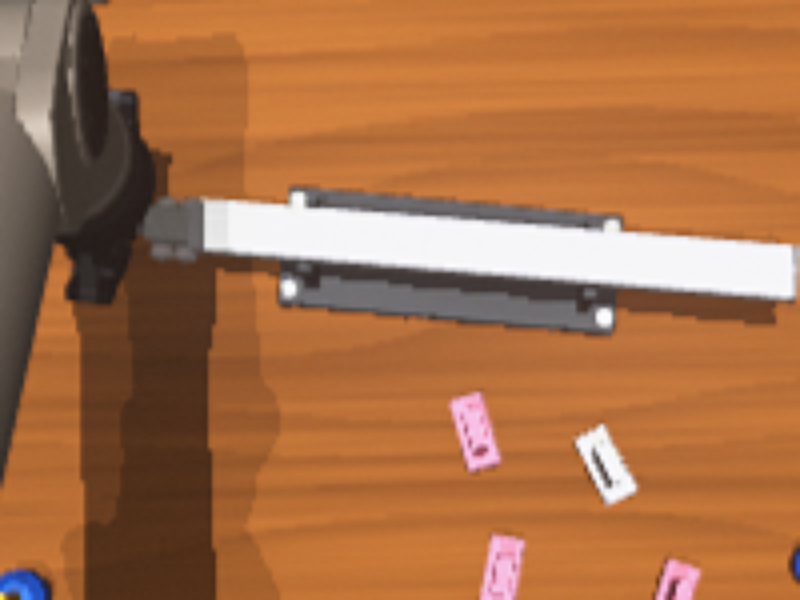

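The rail is sliding as expected and has moved about 24 mm so far, still tipped. I'll continue in small steps, backing off to check the level after each one.

```bash
python3 - <<'E'
import numpy as np
from h import *
from plant import manip,eyes
s=.190
while s>.148:
    manip.move_l(P(s,.037),v=.04); F=manip.state()['ft_force']
    manip.move_l(P(s+.006,.037),v=.06); manip.pause(.25)
    c=eyes.capture("top"); k,cap,n,lat=railfit(c); print(round(s,4),round(manip.state()['t'],2),k.round(4),cap.round(4),F.round(2))
    if k[0]>-.065: break
    s-=.002
E
```

```text
0.19 6.19 [-0.0804  0.0728] -0.2065 [0.54 3.82 3.5 ]
0.188 7.09 [-0.0812  0.0726] -0.2102 [ 0.19  0.04 -0.05]
0.186 7.99 [-0.0807  0.0727] -0.2125 [-0.69  0.03  0.08]
0.184 8.89 [-0.0812  0.0726] -0.2149 [ 0.1  -0.39 -0.01]
0.182 9.79 [-0.0806  0.0725] -0.2172 [-1.03 -0.49 -0.41]
0.18 10.69 [-0.0818  0.0727] -0.2187 [ 0.12 -0.36  0.58]
0.178 11.59 [-0.0802  0.0726] -0.2202 [ 0.03 -0.11  0.02]
0.176 12.49 [-0.079   0.0727] -0.2222 [ 0.04  0.72 -1.13]
0.174 13.39 [-0.0181  0.0724] -0.2252 [-0.04 -0.5   0.06]
```

```bash
python3 - <<'E'
import numpy as np
from h import *
from plant import manip,eyes
for i in range(2):
    manip.pause(.3)
    for n in("top","scene"):
        c=eyes.capture(n); k,cap,m,lat=railfit(c); print(n,round(manip.state()['t'],2),k.round(4),cap.round(4),lat,m)
cv2.imwrite("pics/p2.png",cv2.resize(c["frame"][120:270,230:430],(800,600))[:,:,::-1])
E
```

```text
top 13.74 [-0.0182  0.0725] -0.2252 -0.0007258161849291213 1007
scene 13.79 [-0.0235  0.0736] -0.2275 0.0007394983913600588 553
top 14.14 [-0.0317  0.0724] -0.2256 -0.0009932679880002501 1020
scene 14.19 [-0.0304  0.0736] -0.2255 -4.179237991338777e-05 558
```

View pics/p2.png

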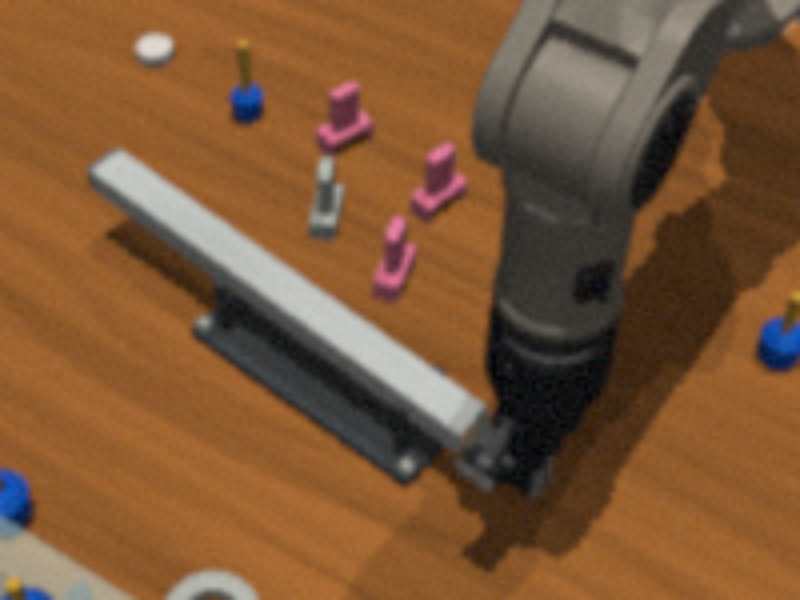

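The rail is settling back slowly, so it is just short of the balance band. I'll push about 2.5 mm further.

```bash
python3 - <<'E'
import numpy as np
from h import *
from plant import manip,eyes
s=.1725
manip.move_l(P(s,.037),v=.03)
manip.move_l(P(s+.006,.037),v=.03)
for i in range(5):
    manip.pause(.3)
    c=eyes.capture("top"); k,cap,m,lat=railfit(c); print(s,round(manip.state()['t'],2),k.round(4),cap.round(4),lat.round(4))
E
```

```text
0.1725 15.29 [0.0046 0.0725] -0.2277 -0.0008
0.1725 15.64 [-0.0066  0.0724] -0.2278 -0.0009
0.1725 15.99 [-0.007   0.0724] -0.2273 -0.0008
0.1725 16.34 [-0.0061  0.0725] -0.2276 -0.0007
0.1725 16.69 [-0.0048  0.0725] -0.2273 -0.0008
```

```bash
python3 - <<'E'
import numpy as np
from h import *
from plant import manip,eyes
s=.1712
manip.move_l(P(s,.037),v=.03)
manip.move_l(P(s+.006,.037),v=.03)
for i in range(4):
    manip.pause(.25)
    c=eyes.capture("top"); k,cap,m,lat=railfit(c); print(s,round(manip.state()['t'],2),k.round(4),cap.round(4),lat.round(4))
manip.move_l(P(.24,.037),v=.15);manip.move_l(P(.24,.15),v=.25)
for n in("top","scene"):
    c=eyes.capture(n); np.savez(f"pics/{n}3.npz",**c); print(n,railfit(c))
print(manip.state()['t'])
# saddle: top of fin from depth
c=dict(np.load("pics/top3.npz")); W=cloud(c); f=c["frame"]
sat=f.max(2).astype(int)-f.min(2)
for nm in("top3","scene3"):
    c=dict(np.load(f"pics/{nm}.npz")); W=cloud(c); f=c["frame"]; sat=f.max(2).astype(int)-f.min(2)
    reg=(abs(W[...,0]-.44)<.05)&(abs(W[...,1]+.10)<.05)
    for lo,hi in((.05,.068),(.008,.026),(.008,.07)):
        m=reg&(W[...,2]>lo)&(W[...,2]<hi)&(sat<45); q=W[m][:,:2]
        r=cv2.minAreaRect((q*1000).astype(np.float32)); print(nm,lo,m.sum(),q.mean(0).round(4),W[m][:,2].max(),r)
c=dict(np.load("pics/top3.npz")); cv2.imwrite("pics/sad.png",cv2.resize(c["frame"][225:265,335:388],(795,600),interpolation=cv2.INTER_NEAREST)[:,:,::-1])
E
```

```text
0.1712 17.73 [0.0219 0.0723] -0.2286 -0.0006
0.1712 18.03 [0.0191 0.0724] -0.2286 -0.0009
0.1712 18.33 [0.0178 0.0724] -0.229 -0.0009
0.1712 18.63 [0.0188 0.0725] -0.2286 -0.001
top (array([0.0184341 , 0.07244474]), np.float64(-0.2287320588566371), np.int64(1017), np.float64(0.0007452341069753357))
scene (array([0.02025223, 0.07349545]), np.float64(-0.2285515380636034), np.int64(544), np.float64(-0.0005726776550256689))
19.9
top3 0.05 46 [ 0.4418 -0.1018] 0.06253770247871393 ((441.8346252441406, -101.88658905029297), (22.920658111572266, 9.685904502868652), 24.23660659790039)
top3 0.008 93 [ 0.4403 -0.1005] 0.025073385750742062 ((441.7186584472656, -101.59172058105469), (43.23374938964844, 19.95612335205078), 24.216453552246094)
top3 0.008 148 [ 0.4407 -0.1007] 0.06253770247871393 ((441.7186584472656, -101.59172058105469), (43.23374938964844, 19.95612335205078), 24.216453552246094)
scene3 0.05 25 [ 0.4426 -0.1004] 0.06342243534129692 ((439.6925964355469, -102.16143798828125), (26.012908935546875, 9.437331199645996), 25.412946701049805)
scene3 0.008 58 [ 0.4475 -0.0965] 0.02591029789420185 ((441.4807434082031, -101.28068542480469), (47.30995178222656, 19.870346069335938), 25.4931697845459)
scene3 0.008 109 [ 0.4458 -0.0977] 0.06342243534129692 ((441.4807434082031, -101.28068542480469), (47.30995178222656, 19.870346069335938), 25.4931697845459)
```

View pics/sad.png

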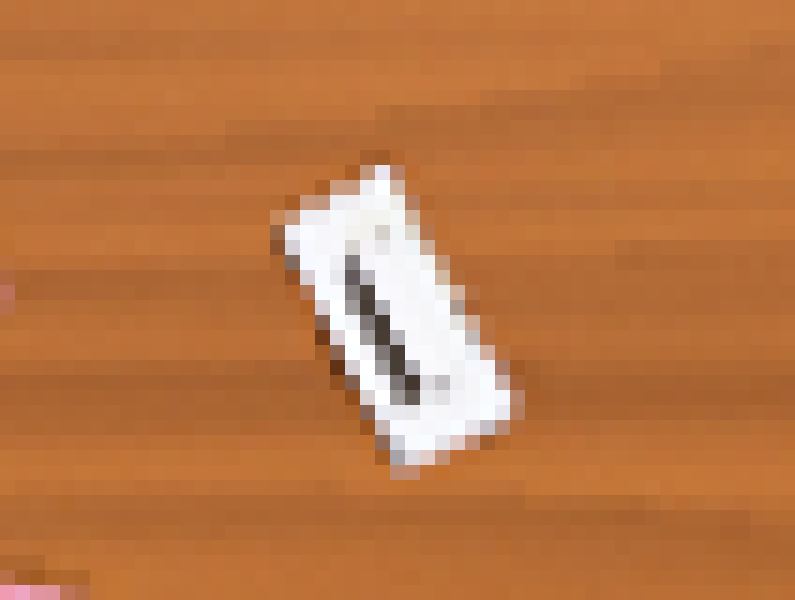

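It rests at about +0.019 rad, past centre, after -0.005 rad one step before. I'll nudge it back about 1 mm from the capped end, with feedback from the pictures.

```bash
python3 - <<'E'
import numpy as np
from h import *
from plant import manip,eyes
R=rot(TH-np.pi/2)
manip.move_ptp(P(-.27,.15),R); manip.move_l(P(-.27,.052),v=.2); print(manip.state()['t'])
s=-.2425
while s<-.237:
    manip.move_l(P(s,.052),v=.03); F=manip.state()['ft_force']
    manip.move_l(P(s-.005,.052),v=.03); manip.pause(.2)
    c=eyes.capture("top"); k,cap,m,lat=railfit(c,-.1,.12); print(round(s,4),round(manip.state()['t'],2),k.round(4),cap.round(4),lat.round(4),F.round(2))
    if k[0]<.008: break
    s+=.0006
E
```

```text
22.3917
-0.2425 24.02 [0.0186 0.0723] -0.2091 0.0007 [0.02 0.34 0.53]
-0.2419 24.93 [0.0134 0.0724] -0.2086 0.0007 [-0.48 -0.3   0.17]
-0.2413 25.82 [0.0048 0.0725] -0.2065 0.0008 [-0.24 -0.97 -0.68]
```

```bash
python3 - <<'E'
import numpy as np
from h import *
from plant import manip,eyes
def look(T=""):
    for n in("top","scene"):
        c=eyes.capture(n); k,cap,m,lat=railfit(c,-.1,.12); print(T,n,round(manip.state()['t'],2),k.round(4),cap.round(4),lat.round(4),m)
manip.pause(.3); look()
s=-.2410
manip.move_l(P(s,.052),v=.03); manip.move_l(P(s-.006,.052),v=.03); manip.pause(.4); look()
manip.move_l(P(-.28,.052),v=.15); manip.move_l(P(-.28,.15),v=.3)
look("clear")
E
```

```text
top 26.18 [0.005  0.0725] -0.2065 0.0008 860
 scene 26.23 [0.0084 0.0736] -0.2492 -0.0007 479
 top 27.35 [0.0031 0.0725] -0.2088 0.0009 853
 scene 27.4 [0.0055 0.0735] -0.2497 -0.0009 489
clear top 28.29 [0.0049 0.0724] -0.2277 0.0009 858
clear scene 28.34 [0.0067 0.0734] -0.2292 -0.0006 494
```

Level and free, with a slope of about 0.005 rad. Before picking the saddle I'll refine the edge position using the stand's screw heads in both views.

```bash
python3 - <<'E'
import numpy as np
from h import *
def cen(c,u,v,r=4):
    g=c["frame"].min(2).astype(float); U0,V0=int(round(u)),int(round(v)); w=g[V0-r:V0+r+1,U0-r:U0+r+1]; w=np.clip(w-(w.max()*.6),0,None); yy,xx=np.mgrid[-r:r+1,-r:r+1]
    return U0+(w*xx).sum()/w.sum(),V0+(w*yy).sum()/w.sum()
t=dict(np.load("pics/top0.npz")); s=dict(np.load("pics/scene0.npz"))
print("top")
for u,v in((282,202),(361,209)):
    a=cen(t,u,v,3); p=ray(t,*a,.012); print(np.round(a,2),p.round(4),((p[:2]-E0)@U).round(4),((p[:2]-E0)@N).round(4))
for u,v in((285,179.5),(363,186.5)):
    p=ray(t,u,v,.012); print(p.round(4),((p[:2]-E0)@U).round(4),((p[:2]-E0)@N).round(4))
print("scene")
for u,v in((281,200.5),(332,236)):
    a=cen(s,u,v,2); p=ray(s,*a,.012); print(np.round(a,2),p.round(4),((p[:2]-E0)@U).round(4),((p[:2]-E0)@N).round(4))
# base depth mask both cams w/ latest
for n in("top0","top3"):
    c=dict(np.load(f"pics/{n}.npz"));W=cloud(c);f=c["frame"];sat=f.max(2).astype(int)-f.min(2)
    q=W[...,:2]-E0;S=q@U;L=q@N;H=W[...,2]
    b=(H>.005)&(H<.02)&(sat<40)&(abs(S)<.115)&(L<-.022)&(L>-.034); print(n,np.sort(S[b])[[0,1,2,-3,-2,-1]].round(4))
W=cloud(t);print(W[282,300],[cloud(t)[v,u,2].round(4) for u,v in((340,255),(345,240),(375,255))])
E
```

```text
top
[281.83 201.59] [0.5568 0.089  0.012 ] 0.0982 -0.0279
[360.6  208.83] [ 0.5325 -0.1056  0.012 ] -0.0979 -0.0266
[0.6123 0.08   0.012 ] 0.0965 0.0283
[ 0.5883 -0.114   0.012 ] -0.099 0.0298
scene
[280.62 199.99] [ 0.5845 -0.1145  0.012 ] -0.0999 0.0262
[331.27 235.76] [0.6092 0.0808 0.012 ] 0.097 0.0251
top0 [-0.1042 -0.104  -0.1039  0.1025  0.1028  0.1033]
top3 [-0.1042 -0.1041 -0.1041  0.1026  0.1028  0.1032]
[3.58126763e-01 4.93400724e-02 1.34597648e-04] [np.float64(-0.0003), np.float64(-0.0012), np.float64(0.0008)]
```

```bash
python3 - <<'E'
import numpy as np
from h import *
from plant import manip,eyes
th=np.radians(114.2); p=np.array([.4417,-.1017])
print(manip.inverse_kinematics(np.r_[p,.11],rot(th)))
# go high and round the rail end, then over the saddle
manip.move_ptp(np.r_[p,.16],rot(th)); manip.release()
manip.move_l(np.r_[p,.026],v=.15)
c=eyes.capture("wrist"); cv2.imwrite("pics/w1.png",c["frame"][:,:,::-1])
st=manip.state(); print(st['t'],st['joint_pos'].round(2),st['eef_pos'].round(4))
E
```

```text
[-0.24646775  0.20591017  0.42404381  2.1298462  -0.11457474  0.82690467
  2.24056103]
31.5583 [-0.21  0.36  0.41  2.19 -0.24  0.63  2.36] [ 0.4426 -0.1019  0.0268]
```

View pics/w1.png

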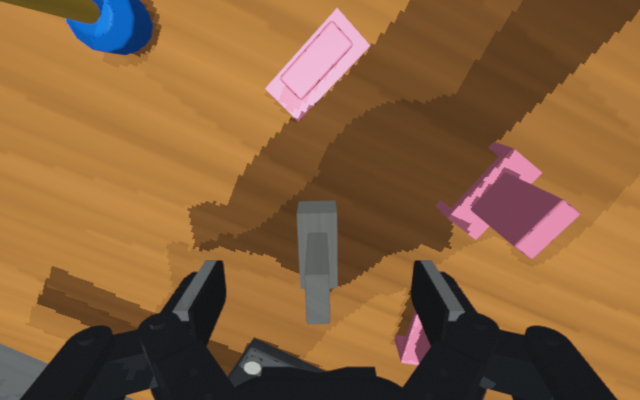

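The wrist view shows the grey saddle centred and aligned between the fingers, with its fin at about (317,260). The pink ones are clear. Closing now.

```bash
python3 - <<'E'
import numpy as np
from h import *
from plant import manip,eyes
p=np.array([.4417,-.1017])
z0=manip.state()['eef_pos']; print(z0)
manip.grab(30); st=manip.state(); print(st['opening'],st['eef_pos'].round(4))
manip.move_l(np.r_[p,.15],v=.2)
manip.move_ptp(P(-.0005,.15),rot(TH)); manip.pause(.2)
st=manip.state(); print(st['opening'],st['eef_pos'].round(4),P(-.0005,.15).round(4),st['eef_rot']-rot(TH),st['t'],st['joint_pos'].round(2))
for n in("top","scene"):
    c=eyes.capture(n); np.savez(f"pics/{n}5.npz",**c); print(n,railfit(c,-.22,-.06),railfit(c,.06,.13)[0])
cv2.imwrite("pics/s5.png",cv2.resize(c["frame"][100:250,230:430],(800,600),interpolation=cv2.INTER_CUBIC)[:,:,::-1])
c=eyes.capture("wrist"); np.savez("pics/wrist5.npz",**c);cv2.imwrite("pics/w5.png",c["frame"][:,:,::-1])
E
```

```text
[ 0.44258426 -0.10188856  0.02681993]
0.009397284885000539 [ 0.4418 -0.1017  0.0261]
0.00928027859322123 [ 0.5704 -0.014   0.1497] [ 0.5715 -0.0125  0.15  ] [-4.14482397e-01 -6.26848514e+00  4.34966199e-04] 33.875 [-0.42  0.37  0.47  1.83 -0.19  0.99  1.56]
top (array([0.00821993, 0.07301852]), np.float64(-0.22812513179024774), np.int64(633), np.float64(-0.00015150550732542616)) [0.00690996 0.0722142 ]
scene (array([0.00533405, 0.07365598]), np.float64(-0.22846517812390266), np.int64(302), np.float64(0.00041393223065681536)) [0.00148726 0.0740971 ]
```

View pics/s5.png

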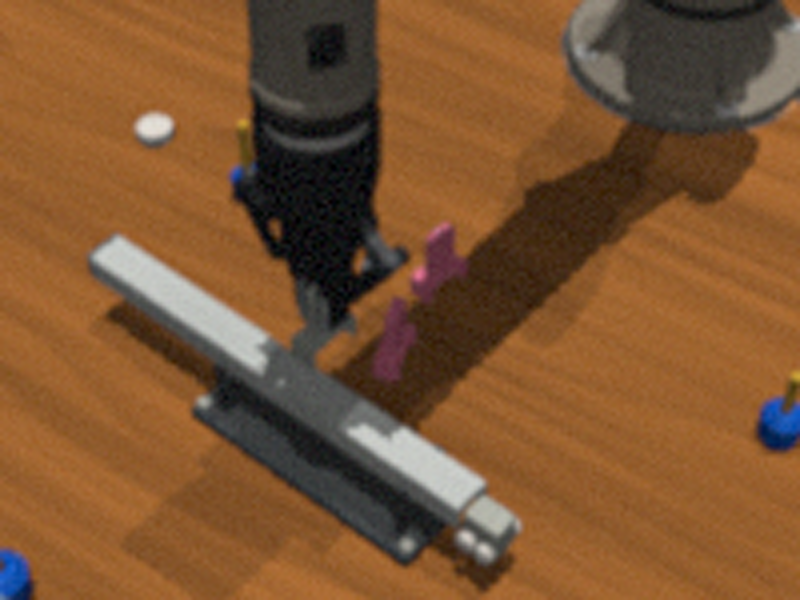

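View pics/w5.png

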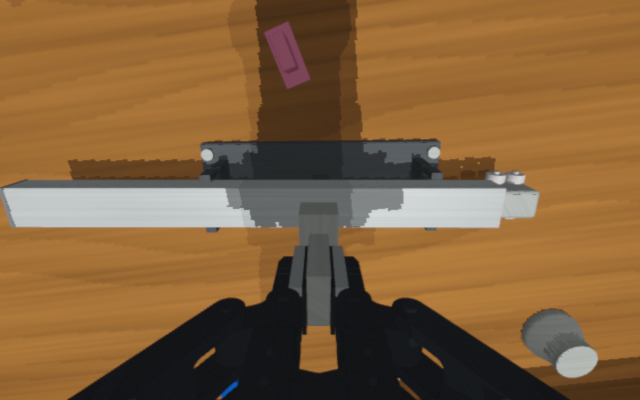

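The wrist view shows the saddle held square over the rail, and the stand's screw heads at (207,155) and (433,153). I'll use those for an independent edge check.

```bash
python3 - <<'E'
import numpy as np
from h import *
from plant import manip,eyes
c=dict(np.load("pics/wrist5.npz"))
a=ray(c,207.5,155.5,.012);b=ray(c,433.5,153,.012)
for p in(a,b,(a+b)/2): print(p.round(4),((p[:2]-E0)@U).round(4),((p[:2]-E0)@N).round(4))
d=a-b; print(np.degrees(np.arctan2(*( -d if d[1]<0 else d)[[1,0]])),np.linalg.norm(d))
st=manip.state();print(st['t'],st['eef_pos'],((st['eef_pos'][:2]-E0)@U),((st['eef_pos'][:2]-E0)@N)); manip.pause(.5); print(manip.state()['eef_pos'])
R=cv2.Rodrigues(st['eef_rot'])[0]; print(R.round(4)); print(np.degrees(np.arctan2(R[1,1],R[0,1])),np.degrees(TH))
# saddle in wrist: pixel offset of finger midpoint
E
```

```text
[ 0.5349 -0.1055  0.012 ] -0.0975 -0.0242
[0.5585 0.0893 0.012 ] 0.0987 -0.0262
[ 0.5467 -0.0081  0.012 ] 0.0006 -0.0252
83.09667591867591 0.19621301807362834
34.025 [ 0.57108292 -0.01321622  0.15020676] -0.0012733392854826775 -0.00035380178446267044
[ 0.57153961 -0.01246097  0.15000122]
[[-9.913e-01  1.318e-01  1.000e-04]
 [ 1.318e-01  9.913e-01  3.000e-04]
 [-1.000e-04  3.000e-04 -1.000e+00]]
82.42458766117157 82.49547164627714
```

```bash
python3 - <<'E'
import numpy as np
from h import *
from plant import manip,eyes
manip.move_l(P(0,.108),v=.1,attitude=rot(TH+np.radians(.3))); manip.pause(.4)
st=manip.state(); print(st['t'],((st['eef_pos'][:2]-E0)@U),((st['eef_pos'][:2]-E0)@N),st['eef_pos'][2])
c=eyes.capture("wrist"); np.savez("pics/wrist6.npz",**c)
cv2.imwrite("pics/w6.png",cv2.resize(c["frame"][120:270,220:420],(800,600),interpolation=cv2.INTER_CUBIC)[:,:,::-1])
W=cloud(c); q=W[...,:2]-E0; S=q@U; L=q@N; H=W[...,2]; f=c["frame"]; print(L[150:270:6,318].round(4),H[150:270:6,318].round(4))
for s in (-.08,-.05,.05,.08):
    m=(abs(S-s)<.005)&(H>.066)&(H<.080); print(s,m.sum(),np.percentile(L[m],[1,99]).round(4),np.median(H[m]).round(4))
m=(abs(S)<.006)&(H>.085)&(H<.104)&(abs(L)<.04); print("bridge",m.sum(),np.percentile(L[m],[1,99]).round(4),np.percentile(S[(H>.096)&(H<.104)&(abs(S)<.02)&(L<.03)&(abs(L)<.03)],[1,99]))
E
```

```text
35.4917 3.8536541871857563e-05 0.00020728574157183438 0.10836467372808095
[-0.0355 -0.0315 -0.0265 -0.0219 -0.0174 -0.0126 -0.008  -0.0068 -0.0132
 -0.0213 -0.0211 -0.0201 -0.0169 -0.0142 -0.0113 -0.0116 -0.0111 -0.0114
 -0.0115 -0.0118] [0.008  0.0106 0.0087 0.0091 0.0096 0.0095 0.0102 0.0212 0.0529 0.0856
 0.0938 0.0993 0.0995 0.1008 0.1017 0.109  0.1141 0.1204 0.1259 0.1312]
-0.08 793 [-0.0137  0.0161] 0.0711
-0.05 812 [-0.0137  0.0164] 0.0712
0.05 815 [-0.0137  0.0162] 0.0717
0.08 810 [-0.0137  0.0161] 0.0718
bridge 797 [-0.0218 -0.0055] [-0.00947808  0.01028916]
```

View pics/w6.png

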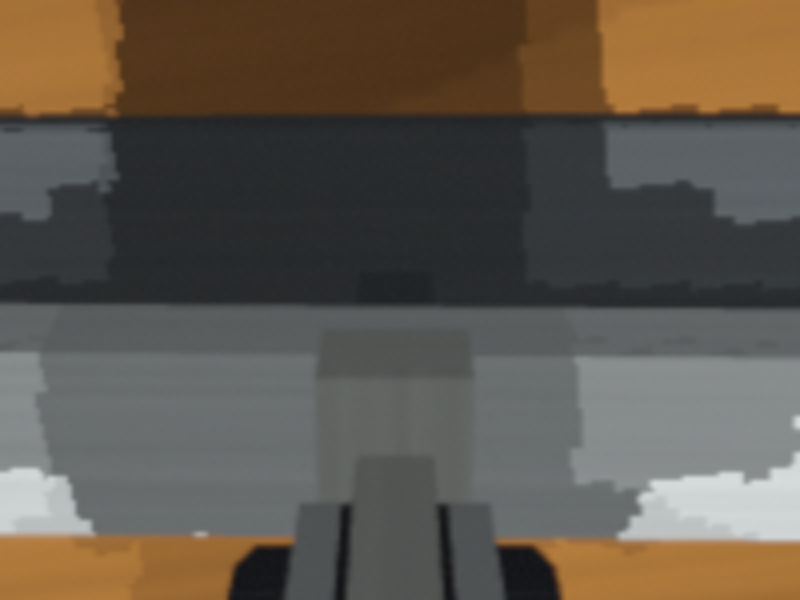

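The wrist picture shows the saddle (317–472) centred over the edge post (358–433). The rail is 1.1 mm off laterally, so I'll shift to match, then lower and release.

```bash
python3 - <<'E'
import numpy as np
from h import *
from plant import manip,eyes
l=.001
manip.move_l(P(0.0002,.092,l),v=.05); f0=manip.state()['ft_force']
r=manip.move_l(P(0.0002,.0845,l),v=.02,force_limit=2.5); manip.pause(.3)
st=manip.state(); print(r,st['t'],st['eef_pos'][2],((st['eef_pos'][:2]-E0)@U),((st['eef_pos'][:2]-E0)@N),st['ft_force']-f0)
c=eyes.capture("wrist"); np.savez("pics/wrist7.npz",**c)
cv2.imwrite("pics/w7.png",c["frame"][:,:,::-1])
W=cloud(c); q=W[...,:2]-E0; S=q@U; L=q@N; H=W[...,2]
for s in (-.08,.08):
    m=(abs(S-s)<.005)&(H>.062)&(H<.085); print(s,m.sum(),np.percentile(L[m],[1,99]).round(4),np.median(H[m]).round(4))
E
```

```text
False 36.8333 0.08456671418497735 0.00021933490322061287 0.0010287836122141291 [-0.12835129 -0.9632734  -0.46828779]
-0.08 1126 [-0.0191  0.0164] 0.0718
0.08 1084 [-0.0183  0.0165] 0.071
```

View pics/w7.png

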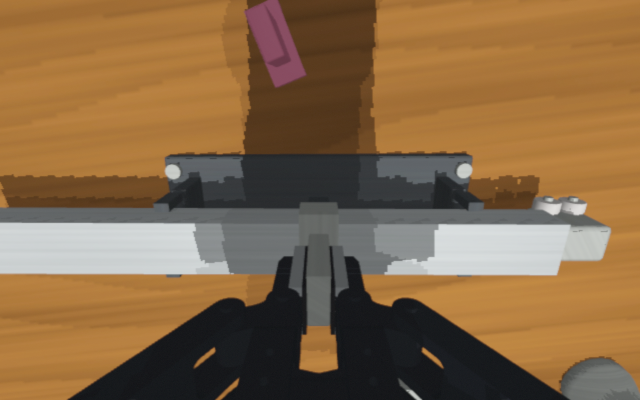

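```bash
python3 - <<'E'
import numpy as np
from h import *
from plant import manip,eyes
manip.release()
c=eyes.capture("wrist");cv2.imwrite("pics/w8.png",c["frame"][:,:,::-1])
manip.move_l(P(0.0002,.2,.001),v=.12); manip.pause(.3)
def fit(c,n):
    W=cloud(c); q=W[...,:2]-E0; S=q@U; L=q@N; H=W[...,2]
    m=(abs(L)<.012)&(abs(S)<.15)&(abs(S)>.02)&(H>.055)&(H<.095); k=np.polyfit(S[m],H[m],1)
    b=(abs(S)<.03)&(abs(L)<.03)&(H>.074)&(H<.085)
    print(n,round(manip.state()['t'],2),m.sum(),k.round(4))
c=eyes.capture("wrist"); np.savez("pics/wrist8.npz",**c); fit(c,"wrist"); cv2.imwrite("pics/w9.png",c["frame"][:,:,::-1])
c=eyes.capture("scene"); np.savez("pics/scene8.npz",**c); fit(c,"scene"); cv2.imwrite("pics/s9.png",cv2.resize(c["frame"][100:250,230:430],(800,600),interpolation=cv2.INTER_CUBIC)[:,:,::-1])
E
```

```text
wrist 39.12 7855 [-0.0108  0.0711]
scene 39.17 629 [-0.0146  0.0729]
```

View pics/w9.png

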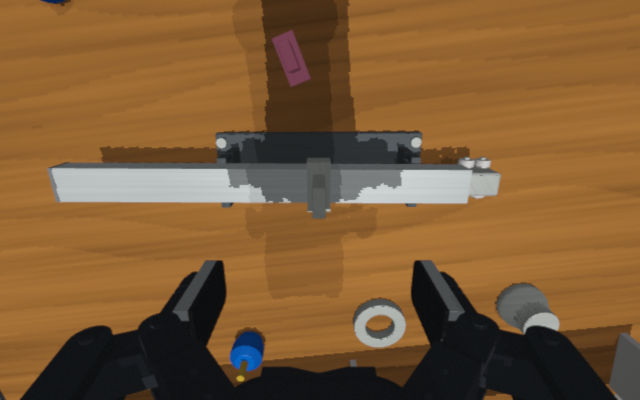

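View pics/s9.png

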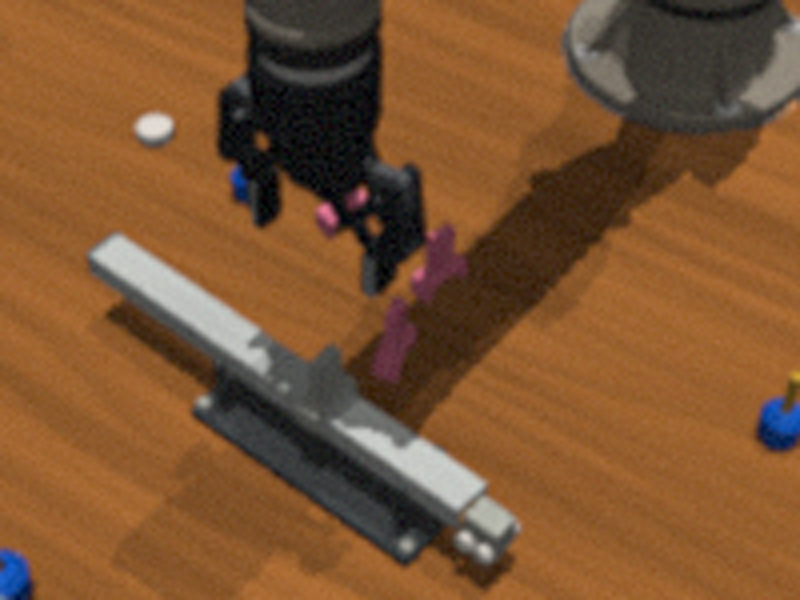

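```bash
cat >> h.py <<'E'
def fit(c,n=""):
    W=cloud(c); q=W[...,:2]-E0; S=q@U; L=q@N; H=W[...,2]
    m=(abs(L)<.012)&(abs(S)<.14)&(abs(S)>.025)&(H>.055)&(H<.095); k=np.polyfit(S[m],H[m],1)
    mb=(abs(S)<.03)&(abs(L)<.03)&(H>.09)&(H<.125)
    mc=(abs(S)<.03)&(abs(L)<.03)&(H>.0735)&(H<.085)
    g=lambda m,A: np.percentile(A[m],[3,97]).round(4) if m.sum()>5 else None
    print(n,m.sum(),k.round(4),"fin",mb.sum(),g(mb,S),g(mb,L),"bridge",g(mc,S),g(mc,L),g(mb,H))
E
python3 - <<'E'
import numpy as np
from h import *
from plant import manip,eyes
manip.move_ptp(P(.0,.25,-.22),rot(TH)); print(manip.state()['t'],manip.state()['eef_pos'])
for i in range(3):
    for n in("top","scene"):
        c=eyes.capture(n); print(round(manip.state()['t'],2)); fit(c,n); np.savez(f"pics/{n}10.npz",**c); cv2.imwrite(f"pics/{n}10.png",cv2.resize(c["frame"][130:280,220:420],(800,600),interpolation=cv2.INTER_CUBIC)[:,:,::-1])
    manip.pause(.5)
E
```

```text
40.075 [0.35462388 0.01687203 0.25046659]
40.12
top 968 [-0.0079  0.0723] fin 58 [-0.004   0.0055] [-0.0113  0.0124] bridge [-0.0257  0.0279] [-0.0197  0.022 ] [0.092  0.1186]
40.17
scene 561 [-0.0114  0.073 ] fin 80 [-0.0043  0.0063] [-0.0127  0.0117] bridge [-0.027   0.0276] [-0.0207  0.02  ] [0.0916 0.1186]
40.73
top 968 [-0.008   0.0722] fin 56 [-0.004   0.0055] [-0.0112  0.0125] bridge [-0.0262  0.0241] [-0.0204  0.0217] [0.0934 0.1198]
40.77
scene 560 [-0.0091  0.0731] fin 81 [-0.0038  0.0062] [-0.013   0.0113] bridge [-0.0267  0.0278] [-0.0201  0.0196] [0.091  0.1193]
41.33
top 968 [-0.0081  0.0723] fin 56 [-0.0041  0.0055] [-0.0113  0.0123] bridge [-0.0268  0.0271] [-0.0202  0.0216] [0.0934 0.1193]
41.38
scene 570 [-0.0098  0.0732] fin 82 [-0.0037  0.0062] [-0.0125  0.0117] bridge [-0.0257  0.0277] [-0.021   0.0193] [0.0909 0.1194]
```

View pics/top10.png

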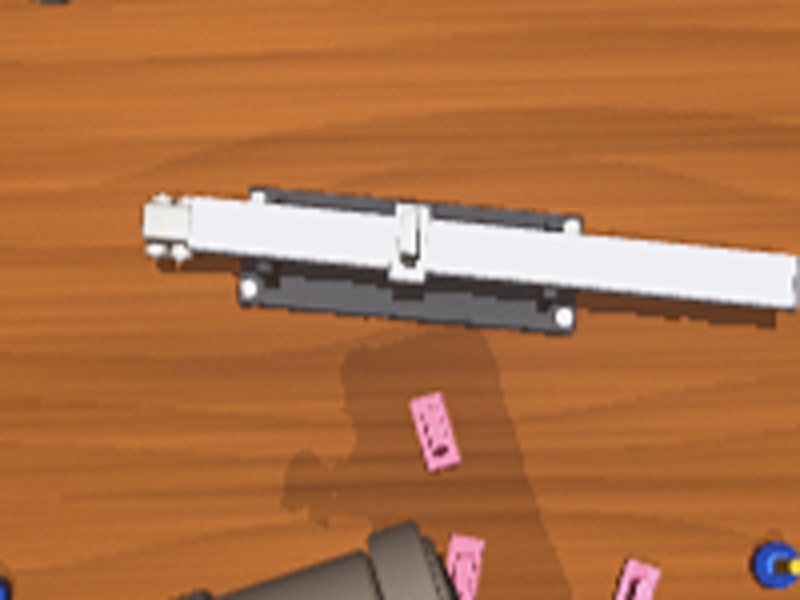

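```bash
python3 - <<'E'
import numpy as np
from h import *
c=dict(np.load("pics/wrist8.npz"))
cv2.imwrite("pics/w8c.png",cv2.resize(c["frame"][125:225,210:430],(792,360),interpolation=cv2.INTER_CUBIC)[:,:,::-1])
fit(c,"w"); 
for a,b in (((221.5,143),(416.5,142.5)),):
    A=ray(c,*a,.012);B=ray(c,*b,.012); print([((p[:2]-E0)@U).round(4) for p in(A,B,(A+B)/2)])
# saddle sides at bridge-top z=.076
for v in (165,): 
    print([((ray(c,u,v,.076)[:2]-E0)@U).round(4) for u in(306.5,330.5)])
E
```

```text
w 6947 [-0.007   0.0713] fin 505 [-0.0035  0.0054] [-0.0107  0.0119] bridge [-0.0091  0.0104] [-0.0203  0.0217] [0.0949 0.1164]
[np.float64(-0.0975), np.float64(0.0993), np.float64(0.0009)]
[np.float64(-0.0095), np.float64(0.0105)]
```

View pics/w8c.png

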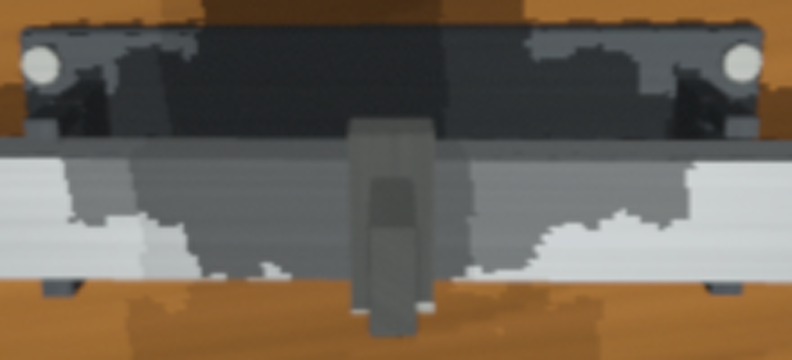

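```bash
python3 - <<'E'
from h import *
from plant import manip,eyes
fit(eyes.capture("top"),"top"); print(manip.sign_off(),manip.state()['t'])
E
```

```text
top 966 [-0.0085  0.0721] fin 57 [-0.0039  0.0055] [-0.0115  0.0121] bridge [-0.0272  0.0253] [-0.0207  0.0216] [0.0925 0.1202]
the job is handed in; nothing more can be done
the job is handed in; nothing more can be done
```

The rail now balances free on the edge with the marker saddle astride it, and I handed the job in at about 41.5 s; no verdict was reported. I pushed the rail along with closed fingers in small steps from the roller end. It went slightly past centre, so I nudged it back about 1 mm from the capped end until it stood level by itself, then set the saddle on it.

- **Level:** before the saddle went on, the rail sat at about +0.005 rad with the hand off it. With the saddle on it reads -0.007 to -0.011 rad in the last pictures. It held steady at about -0.008 rad in the top view for over a second. That is a slight lean to the roller end, against 0.08 rad when fully tipped.
- **Saddle:** it is seated and looks square in the pictures. The wrist camera puts it within about 0.5 mm of the edge and the top camera within about 1 mm.
- **Disagreement:** the scene camera suggests the saddle is nearer 2 mm off the edge, towards the roller end. That is about the limit of its calibration, so I left the saddle where it was.
- **Other parts:** I did not touch the other parts or the pink look-alikes.

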